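# Clamp the decalcifying box on the shaker

## Robot

A 7-joint arm with a two-finger parallel gripper is mounted at the origin on the work surface. World frame = base frame: x ahead of the robot, y to its left, z up, the work surface at z = 0. Lengths are in m, angles in rad, forces in N, time in s.
With the tool pointing down it reaches from about 0.4 to 0.85 m from the base axis. Payload 4.4 kg.
Tool frame: the origin (TCP) lies midway between the tips of the shut fingers; the grasp point (between the pads) lies 19 mm behind it; z points along the fingers, y is the direction in which the jaws open and shut (so a half turn about z gives the same grasp; the last joint's range is limited). The gripper opens to 94 mm and grips with 3 to 60 N. Pads are 16 mm wide; open, the fingers measure 119 mm over their backs; the gripper's body (75 mm by 177 mm) begins 78 mm behind the grasp point.
Start: joints at [1.103, 0.628, 0.038, 1.517, -0.027, 0.996, -0.02], TCP at [0.254, -0.598, 0.205] pointing down, gripper open.
Joint ranges: [-3.06, 3.06], [-0.37, 2.12], [-1.25, 1.32], [0.18, 2.47], [-1.1, 4.24], [0.23, 1.98], [-2.94, 2.94]. Speed limits (rad/s): [2.57, 2.57, 3.14, 3.14, 3.14, 3.14, 3.14].

## Interface

Orientations are given as a rotation vector (axis times angle).
In Python, from cell import get_state, eyes, arm gives the robot as it stands.
- The arm moves only by the tool play_rows, never from a script. Its argument "steps" is a list of rows, each a list of 3 entries, a list of its own where there are three numbers: the shift along the world's x, y, z in mm, then the turn about the world's z in degrees, then the finger opening in mm, from 0 to 94. In form: [[[x, y, z], twist, gripper], ...]. A call has 1 to 10 rows; each row shifts and turns the commanded pose from where the row before left it; what a row does not reach is not made up. A row lasts 1/10 s, in which the tool goes at most 50 mm and 8.59 degrees, less where a joint would pass 70% of its speed; a pose out of reach is approached as far as the arm can. A call is refused whole if a number of a shift passes 50 or a number of a turn 8.59, either way. A call with a gripper value outside its range is refused whole. The fingers move at their own pace and stop on an object; "grip_force" is the grip in N (left out, the last holds). Time passes only in rows, so rows that do not move let the fingers close. It gives the time, the measured TCP pose, the force and the opening at its end, in the units of the state.
- get_state(): the state, without advancing time (a new reading comes with each control period).
- eyes.get_image(name): name is "side" or "top" or "wrist"; returns a dict with "image" (420x560x3 uint8, blue, green, red), "range_z" (420x560 float32, m along the optical axis (not along the pixel's ray), 0 where there is no reading), "fx", "fy", "cx", "cy" (pixels), "view" (4x4, takes a point from world to camera coordinates). Camera axes: x right, y up, looking along -z (the intrinsics and any distortion apply to the point x, -y, -z); pixel columns grow to the right and rows downward; lengths in m; the calibration is good to about 2 mm. The wrist camera is an equidistant fisheye: a pixel r from the principal point sees the ray r / f radians off the axis. A picture is of the moment at which its call begins.
- arm.close_job(): hands the job in, once; it reports no verdict.
The state is a dict: "time": time; "q": joint angles; "qd": joint speeds; "effort": joint torques, N m; "position": TCP position; "orientation": TCP orientation; "wrist_force": force on the tool from outside, world axes, zero at the start; "wrist_torque": the same for the moment, N m; "opening": finger opening in m.
Only numpy, scipy, OpenCV 4.12 (cv2) and the standard library are available. Lean on these libraries where they do the work, as an engineer would, in place of code of your own. Each camera call takes 0.05 s, during which the arm holds its last target. There are 200 camera calls.

## Task

Make the box on the bench shaker fast before a run: with a finger, push the swing strap round over the box's lid until its notch is fully home against the stud, then push the cam lever down as far as it goes, so that the strap bears on the lid. Nothing is to be picked up: the box, the two jars on the platform and the other things on the bench stay where they stand, and the lever stays up until the strap is home.

Things in the scene. Friction and masses are not known exactly. Their poses are not given: they have to be found in the camera images.
- shaker: white orbital bench shaker, housing 300 x 300 mm with a console 40 mm deep along its -x side, fixed to the table at a turned angle. Origin: centre of the 300 x 300 mm housing, at table height; x = away from the console (console on the -x side), y = to the left seen from the console, z up. Top of the platform's mat at 94 mm. All directions x, y below are this body's own axes. The clamp spans the box along y: strap post at (0, +95 mm), cam stud at (0, -105 mm).
- strap (a joint): swing angle of the strap about its vertical post, rad: 0 = fully home (stop: the notch in its leading edge sits on the stud, strap lying along y over the middle of the lid); grows as it is swung away towards the shaker's +x side (1.57 = strap points along +x); range 0 to 1.75, starts between 0.95 and 1.65. Stiff hinge (0.12 N m): it stays where it is left.
- strap_pivot (a point): axis of the strap's post at the height of the strap's top face (170 mm above the table with the lever straight up); a nut of 22 mm diameter stands 13 mm higher there
- strap_end (a point): free end of the strap, on its centre line and top face, 223 mm from the post's axis
- strap_mid (a point): point on the strap's centre line and top face, 95 mm from the post's axis, above the round rubber pad (40 mm across, 8 mm deep under the strap)
- strap_bar: the strap: a plain aluminium flat bar 32 mm wide and 12 mm thick, its underside 157 mm above the table (1 mm more or less), 9 mm above the lid (about 1 mm between pad and lid while the lever is up). Origin on the post's axis at the underside; the bar runs along its own -y. The cam lever lets it down by 2.5 mm per radian, 4 mm in all, and from about 0.9 rad on squeezes the pad on the lid, at the end with about 6 N.
- cam_lever (a joint): cam lever angle, rad: 0 = straight up; grows as it is pushed over towards the shaker's +x side and down; 1.57 = level; stop at 1.6. Starts between 0.2 and 0.55, so it leans towards +x. Friction hinge (0.22 N m, a few newtons at the handle): it stays where it is left; from about 0.9 on it presses the strap's pad on the lid and gets a little stiffer. Swings in the shaker's x-z plane.
- lever_pivot (a point): pin of the cam lever at the head of the stud, 181 mm above the table
- lever_tip (a point): free end of the lever, 110 mm from the pin along the lever. The handle is black, 22 mm wide along y and 12 mm thick, from 42 to 110 mm from the pin; its faces lie 6 mm either side of the line from pin to tip
- box: white plastic box with grey lid, loose, 100 x 136 mm over the lid, 54 mm high, about 0.55 kg, standing on the platform between low angle stops under the strap; origin: centre of its underside; lid top 148 mm above the table
- jar_a: capped specimen jar, 47 mm diameter, 62 mm high, loose in a ring holder on the platform at shaker (-105, +75) mm; origin: centre of its underside
- jar_b: the same kind of jar in the holder at shaker (-105, -20) mm
- tube_rack: orange tube rack lying on the bench, 105 x 235 x 46 mm; leave alone
- reagent_bottle: amber bottle, 68 mm diameter, 165 mm high; leave alone
- slide_box: small carton of slides, 55 x 85 x 28 mm; leave alone
- staining_dish: glass staining dish with lid, 90 x 105 mm, 89 mm high; leave alone
- marker_pen: marker pen lying on the bench, 125 mm long, 14 mm thick; leave alone
Things that resemble listed ones, but are neither listed nor needed, are in the scene too. What is shaped like the box but green or yellow is not meant.

How it is judged:
On the way, in this order (a step that is already met when the one before it is completed fails the run):
1. the strap is swung fully home over the lid, the cam lever still up (value of joint strap below 0.04 rad and value of joint cam_lever below 0.9 rad), for 0.2 s.
2. the cam lever is pushed down and the strap bears on the lid (value of joint cam_lever above 1.45 rad and value of joint strap below 0.04 rad and contact force between strap_bar and box above 3 N), for 0.2 s.
At the end, for the whole second after the job is handed in: The strap is home on the stud (within 0.04 rad), the cam lever is down (beyond 1.45 rad, level or nearly so) and stays down by itself, the strap presses on the lid with more than 3 N, the box stands within 10 mm and the jars within 20 mm of where they were (all of step 2 and distance of box from where it was at the start of the episode below 0.01 m and distance of each of jar_a, jar_b from where it was at the start of the episode below 0.02 m and linear speed of box below 0.02 m/s); the robot touches nothing.
It fails at once if the lever is pushed down before the strap is home (value of joint cam_lever above 1.1 rad and value of joint strap above 0.1 rad).
It fails at once if the box is lifted, shoved or tipped (distance of box from where it was at the start of the episode above 0.015 m or angle between box's own z axis and vertical above 0.12 rad).
It fails at once if a jar is lifted, shoved or tipped (distance of any of jar_a, jar_b from where it was at the start of the episode above 0.025 m or angle between any of jar_a, jar_b's own z axis and vertical above 0.3 rad).
It fails at once if another thing on the bench is moved (distance of any of tube_rack, reagent_bottle, slide_box, staining_dish, marker_pen from where it was at the start of the episode above 0.03 m).
It also fails if it takes over 51 s, if anything falls off the work surface, if the arm or the gripper's body presses on something with over 40 N, if the wrist force passes 120 N, or if a joint passes its speed limit or range.

## Working session

There is one attempt and no reset: what is moved stays moved. The work goes in short steps, Python scripts to look and compute and a tool call to move; the robot and the scene stay as the last step left them, time stands still between calls to the robot, and variables do not carry over. Pictures are saved under pics/ and viewed, about 8 in all and at most 12, crops included, and the job is handed in when it is done.

Besides the shell and the picture viewer there is one more tool, called after "Call:" as name(argument=value, ...) on one line, values as JSON. play_rows: Moves the arm, as the interface text tells. Its arguments: {"type":"object","properties":{"steps":{"type":"array"},"grip_force":{"type":"number"}},"required":["steps"]}

```bash
mkdir -p pics; cat > h.py <<'E'
import numpy as np, cv2
from cell import get_state, eyes, arm
def grab(n,f=None):
    d=eyes.get_image(n); np.save(f'pics/{n}.npy',d,allow_pickle=True)
    if f: cv2.imwrite(f'pics/{f}.png',d['image'])
    return d
def load(n): return np.load(f'pics/{n}.npy',allow_pickle=True).item()
def pts(d):
    z=d['range_z'].astype(float); v,u=np.mgrid[:z.shape[0],:z.shape[1]]
    c=np.stack([(u-d['cx'])/d['fx']*z,-(v-d['cy'])/d['fy']*z,-z,np.ones_like(z)],-1)
    P=(c@np.linalg.inv(d['view']).T)[...,:3]; P[z==0]=np.nan
    return P
def proj(d,p):
    c=d['view']@np.append(p,1); return d['cx']+d['fx']*c[0]/-c[2], d['cy']-d['fy']*c[1]/-c[2]
E
python3 - <<'E'
from h import *
s=get_state(); print(s)
a=grab('top','top0'); b=grab('side','side0')
cv2.imwrite('pics/both.png',cv2.resize(np.vstack([a['image'],b['image']]),(400,600)))
print(a['fx'],a['view'],b['view'])
E
```

```text
{'time': 0.0, 'q': array([ 1.10317705,  0.62929669,  0.03843197,  1.51828454, -0.0269757 ,
        0.99631306, -0.01997711]), 'qd': array([-1.28548317e-03, -1.89763026e-05, -4.76079813e-04,  1.11217923e-03,
       -1.35731342e-03, -2.04286820e-04,  1.34032944e-04]), 'effort': array([-5.00025162e-04, -5.49729216e+01,  1.14333641e+00, -1.86633539e+01,
       -5.22384164e-02,  2.35888251e-02,  2.01113712e-04]), 'position': array([ 0.2539932 , -0.59764165,  0.20461268]), 'orientation': array([-3.07668048e+00, -6.26662042e-01,  6.10805112e-04]), 'wrist_force': array([-0.79217242, -0.07608784, -0.6792071 ]), 'wrist_torque': array([-0.04670539,  0.04835498,  0.02857497]), 'opening': 0.09425047528654837}
410.1605032978968 [[-0.01602433 -0.99981201 -0.0109167   0.00603549]
 [ 0.98181576 -0.01779954  0.18899996 -0.50281785]
 [-0.18915874 -0.00768959  0.98191641 -1.32657715]
 [ 0.          0.          0.          1.        ]] [[-0.81630048 -0.57716678 -0.02306601  0.39687942]
 [ 0.32801588 -0.49604987  0.80395281 -0.33532172]
 [-0.47545674  0.64870104  0.59424561 -1.41693182]
 [ 0.          0.          0.          1.        ]]
```

View pics/top0.png

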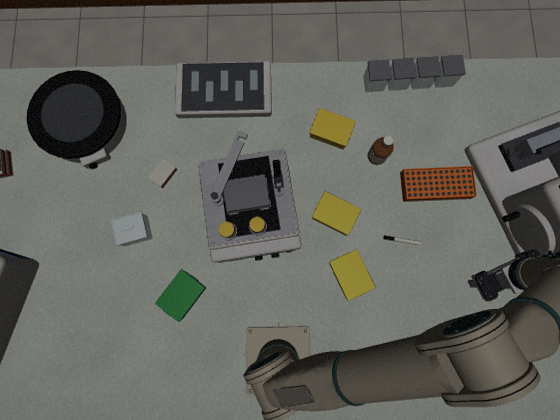

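View pics/side0.png

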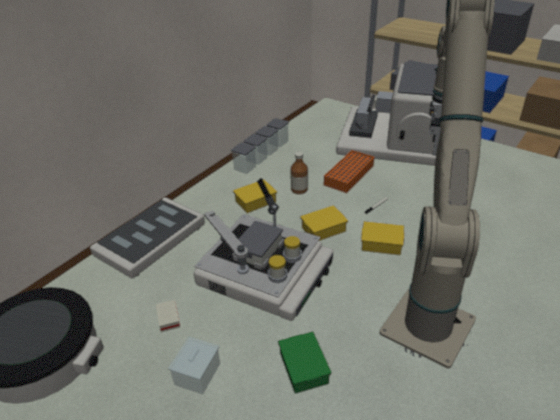

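The top view shows the shaker at about (250,205), with the console towards the robot. The strap runs from the post at (216,197) out to (243,135), the lever is at (278,172), and the grey lid sits at (247,192). Lookalikes for the box are the yellow boxes at (332,127), (337,212) and (352,275) and the green one at (180,295). I choose the grey-lidded box on the shaker. Next I'll crop in and measure.

```bash
python3 - <<'E'
from h import *
a=load('top'); P=pts(a); Z=P[...,2]
im=a['image'][115:275,180:320]
cv2.imwrite('pics/crop.png',cv2.resize(im,None,fx=3.7,fy=3.7,interpolation=cv2.INTER_CUBIC))
roi=np.zeros(Z.shape,bool); roi[120:270,185:315]=1
def show(n,m):
    m=(m&roi).astype(np.uint8); k,l,st,c=cv2.connectedComponentsWithStats(m)
    for i in range(1,k):
        if st[i,4]>15:
            q=P[l==i][:,:2].astype(np.float32); r=cv2.minAreaRect(q*1000)
            print(n,st[i],np.round(P[l==i].mean(0),4),np.round(r[0],1),np.round(r[1],1),round(r[2],1))
            if n=='strap': print(np.round(cv2.boxPoints(r),1))
show('strap',(Z>.161)&(Z<.176)); show('high',Z>.178)
show('lid',(Z>.14)&(Z<.153)); show('house',(Z>.04)); show('jars',(Z>.145)&(Z<.165))
E
```

```text
strap [209 131  39  72 725] [0.6032 0.1454 0.1677] [603.5 147.4] [ 38.1 240.6] 67.5
[[485.1 175.8]
 [707.4  83.8]
 [721.9 118.9]
 [499.7 210.9]]
high [273 160  12  29 238] [ 0.5563 -0.0087  0.2304] [557.9 -10.1] [60.2 30.5] 6.4
high [211 192   7   7  34] [0.5086 0.186  0.1813] [508.8 185.5] [18.3 18.8] 80.5
lid [ 223  175   47   37 1327] [0.521  0.0907 0.1469] [522.   91.9] [101.2 139.6] 8.6
lid [219 227   6   6  17] [0.4076 0.1668 0.1512] [407.4 167.1] [12.6 16.7] 65.1
house [310 120   5  16  52] [ 0.7662 -0.1323  0.0527] [ 772.7 -130.6] [14.7 54.3] 88.5
house [ 199  131  102  132 9488] [0.4925 0.0859 0.106 ] [517.6  92.1] [401.4 301.9] 7.9
jars [229 167   5  11  19] [0.5878 0.1351 0.1558] [585.7 135.3] [ 4.1 33.7] 65.2
jars [ 221  175   49   37 1049] [0.5201 0.0917 0.1479] [521.6  94.3] [100.1 143.6] 7.4
jars [250 217  15  16 184] [0.4213 0.0572 0.1545] [421.1  56.7] [43.1 46. ] 89.8
jars [219 222  15  15 181] [0.4081 0.1513 0.1543] [408.3 151.6] [44.  43.4] 89.6
```

View pics/crop.png

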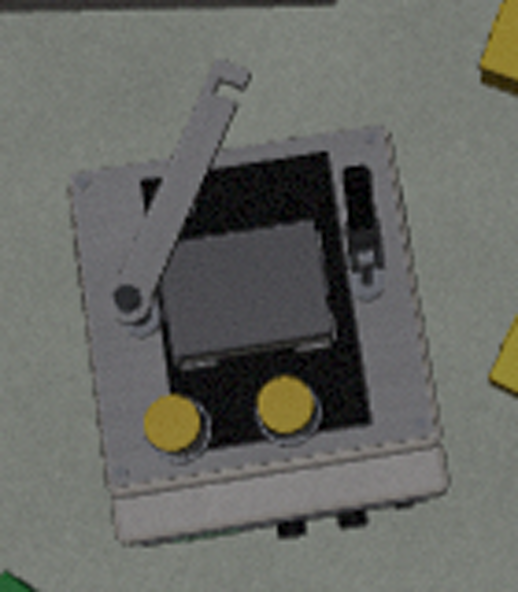

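The strap points along about -22°, so it has about 60° to go to home. The shaker yaw is about 7.7°, the stud is at about (536,-13) mm and the post at (509,185). The crop confirms the grey-lidded box, with the lever leaning +x. I'll shut the fingers and move to behind the strap.

Call:
play_rows(steps=[[[0,0,40],0,0],[[0,10,40],0,0],[[0,40,20],8,0],[[0,45,0],8,0],[[0,45,0],8,0],[[20,40,0],8,0],[[20,40,0],8,0],[[20,40,0],8,0],[[20,40,0],8,0],[[20,40,0],8,0]])

```text
time: 1.1
position: [0.3545, -0.2564, 0.3054]
orientation: [-2.272, -2.169, 0.0]
wrist_force: [0.8, -0.0, 0.3]
opening: 0.0173
```

Call:
play_rows(steps=[[[25,40,0],8,0],[[25,40,0],8,0],[[25,40,0],8,0],[[25,40,0],0,0],[[25,40,0],0,0],[[25,40,0],0,0],[[25,40,0],0,0],[[25,40,0],0,0],[[25,40,0],0,0],[[0,0,0],0,0]])

```text
time: 2.1
position: [0.5803, 0.1095, 0.3047]
orientation: [-1.766, -2.594, -0.007]
wrist_force: [0.0, 0.1, -0.9]
opening: 0.0004
```

Call:
play_rows(steps=[[[22,28,0],0,0],[[22,28,0],0,0],[[23,28,0],0,0],[[0,0,-40],0,0],[[0,0,-40],0,0],[[0,0,-40],0,0],[[0,0,-22],0,0],[[0,0,0],0,0],[[0,0,0],0,0]])

```text
time: 3.0
position: [0.6464, 0.1854, 0.1638]
orientation: [-1.779, -2.589, 0.0]
wrist_force: [0.0, 1.0, 0.2]
opening: 0.0004
```

```bash
python3 - <<'E'
from h import *
a=grab('top'); b=grab('side')
f=lambda d,x,y,w,h:cv2.resize(d['image'][y:y+h,x:x+w],(400,400),interpolation=cv2.INTER_CUBIC)
cv2.imwrite('pics/c2.png',np.hstack([f(a,180,90,150,150),f(b,180,150,150,150)]))
p=np.array([508.8,185.5]); 
for th in np.arange(-22.5,-84,-6): 
    t=np.radians(th);u=np.array([np.cos(t),np.sin(t)]);n=np.array([-u[1],u[0]])
    print(th,np.round(p+125*u+30*n))
print(get_state()['position'])
E
```

```text
-22.5 [636. 165.]
-28.5 [633. 152.]
-34.5 [629. 139.]
-40.5 [623. 127.]
-46.5 [617. 115.]
-52.5 [609. 105.]
-58.5 [600.  95.]
-64.5 [590.  86.]
-70.5 [579.  78.]
-76.5 [567.  71.]
-82.5 [555.  65.]
[0.64737186 0.18608409 0.16541215]
```

View pics/c2.png

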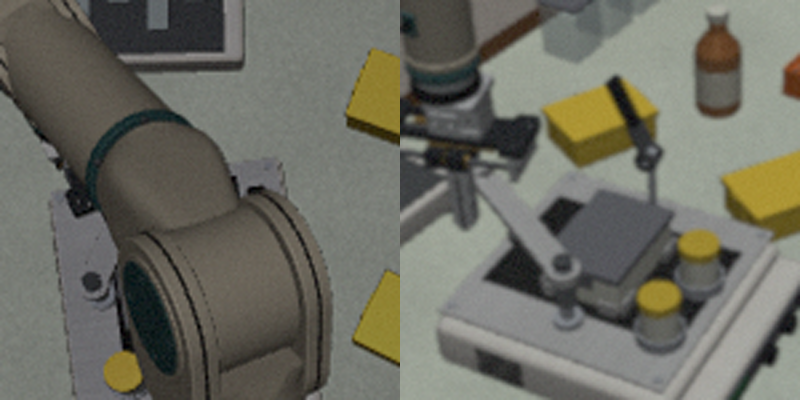

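The side view shows the finger (465,200 in the crop) beside the far edge of the strap at strap height, with the lever up and clear. Next is the sweep along the arc.

Call:
play_rows(steps=[[[-3,-7,-3],0,0],[[-4,-7,0],0,0],[[-4,-7,0],0,0],[[-2,-7,0],0,0],[[-2,-7,0],0,0],[[-2,-6,0],0,0],[[-2,-6,0],0,0],[[-3,-6,0],0,0],[[-3,-6,0],0,0],[[-3,-6,0],0,0]])

```text
time: 4.1
position: [0.618, 0.1207, 0.1606]
orientation: [-1.779, -2.59, -0.001]
wrist_force: [0.3, 1.1, 0.6]
opening: 0.0003
```

Call:
play_rows(steps=[[[-3,-6,0],0,0],[[-4,-5,0],0,0],[[-4,-5,0],0,0],[[-4,-5,0],0,0],[[-5,-5,0],0,0],[[-4,-5,0],0,0]])

```text
time: 4.7
position: [0.5939, 0.0894, 0.1606]
orientation: [1.779, 2.589, 0.0]
wrist_force: [0.1, 1.8, 0.9]
opening: 0.0006
```

```bash
python3 - <<'E'
from h import *
b=grab('side')
cv2.imwrite('pics/c3.png',cv2.resize(b['image'][160:310,180:340],(640,600),interpolation=cv2.INTER_CUBIC))
s=get_state();print(s['position'],s['wrist_force'])
E
```

```text
[0.59322551 0.08802366 0.16044948] [-0.2082765   0.74648199  0.26933053]
```

View pics/c3.png

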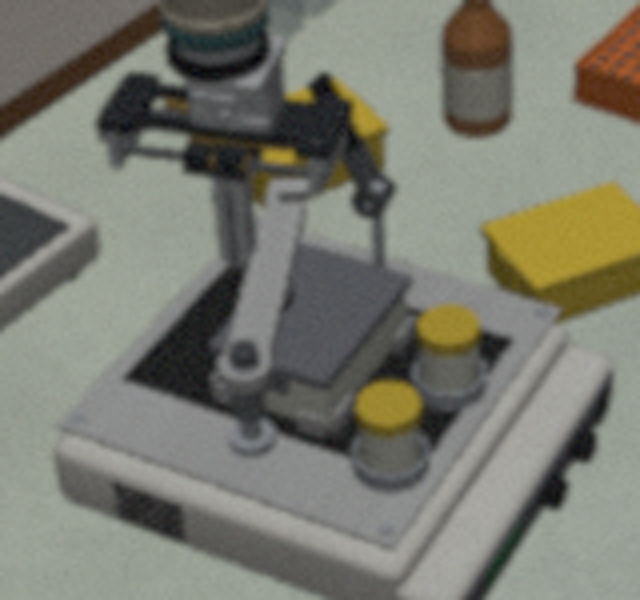

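The strap is following: the finger (235,230) is pushing the far edge, and the strap is partly over the lid. The lever is still up and clear of the gripper. I'll go on to home and square the gripper.

Call:
play_rows(steps=[[[-5,-4,0],-2,0],[[-5,-4,0],-2,0],[[-5,-4,0],-2,0],[[-5,-4,0],-2,0],[[-5,-3,0],-2,0],[[-5,-2,0],-2,0],[[-5,-2,0],-2,0],[[-3,-1,0],0,0],[[0,0,0],0,0]])

```text
time: 5.65
position: [0.5555, 0.0652, 0.1604]
orientation: [-2.081, -2.353, 0.002]
wrist_force: [1.2, 0.3, 1.2]
opening: 0.0005
```

Call:
play_rows(steps=[[[-2,0,0],0,0],[[-2,0,0],0,0],[[0,0,0],0,0]])

```text
time: 5.95
position: [0.5522, 0.0652, 0.1604]
orientation: [2.081, 2.353, -0.001]
wrist_force: [1.0, -2.0, 1.4]
opening: 0.0004
```

Call:
play_rows(steps=[[[-2,0,0],0,0],[[-2,0,0],0,0],[[0,0,0],0,0]])

```text
time: 6.25
position: [0.5493, 0.0657, 0.1609]
orientation: [2.08, 2.352, 0.003]
wrist_force: [4.4, -2.1, 2.5]
opening: 0.0006
```

Call:
play_rows(steps=[[[-1,0,0],0,0],[[-1,0,0],0,0],[[0,0,0],0,0]])

```text
time: 6.55
position: [0.5482, 0.0658, 0.1611]
orientation: [2.08, 2.351, 0.005]
wrist_force: [5.9, -1.9, 2.3]
opening: 0.0006
```

Call:
play_rows(steps=[[[-2,0,0],0,0],[[-2,0,0],0,0],[[0,0,0],0,0],[[0,0,0],0,0]])

```text
time: 6.95
position: [0.5458, 0.0661, 0.1617]
orientation: [2.079, 2.35, 0.009]
wrist_force: [9.1, -1.5, 1.3]
opening: 0.0007
```

```bash
python3 - <<'E'
from h import *
b=grab('side'); s=get_state();print(s['position'],s['wrist_force'])
cv2.imwrite('pics/c4.png',cv2.resize(b['image'][160:310,180:340],(640,600),interpolation=cv2.INTER_CUBIC))
P=pts(b);Z=P[...,2];R=np.array([[.991,.134],[-.134,.991]]);S=(P[...,:2]*1000-[521.5,91.4])@R.T
m=(Z>.162)&(Z<.176)&(abs(S[...,0])<60)&(S[...,1]<100)&(S[...,1]>-135)
q=S[m]
# edge on -x side vs y
for y in range(80,-135,-20):
    k=q[abs(q[:,1]-y)<10,0]
    if len(k)>3: print(y,len(k),np.percentile(k,[5,50,95]).round(1))
# lever
m=(Z>.2)&(abs(S[...,1]+105)<16)&(S[...,0]>-10)&(S[...,0]<90)
q=np.c_[S[m],Z[m]*1000-181]; print(len(q), np.c_[q].mean(0), np.percentile(np.arctan2(q[:,0],q[:,2]),[10,50,90]), q[:,2].max())
E
```

```text
[0.54586305 0.06608431 0.16163534] [ 8.18044562 -0.77302474  2.58389238]
80 32 [-18.7 -12.8   3.2]
60 55 [-18.7  -2.   11.7]
40 55 [-19.4  -3.8  10.1]
20 51 [-18.9  -5.7  10.4]
0 49 [-18.7  -4.2  11.4]
-20 65 [-19.7  -0.4  25.4]
-40 46 [-19.4  -6.2   9. ]
-60 40 [-19.2  -4.2  10.9]
-80 51 [-19.4  -4.9   9.6]
-100 20 [-20.8  -7.4   8. ]
-120 24 [-21.  -12.2  -5. ]
5 [ 12.39808481 -90.87266995  27.8116858 ] [0.23149556 0.48654272 0.53108701] 32.6745671157374
```

View pics/c4.png

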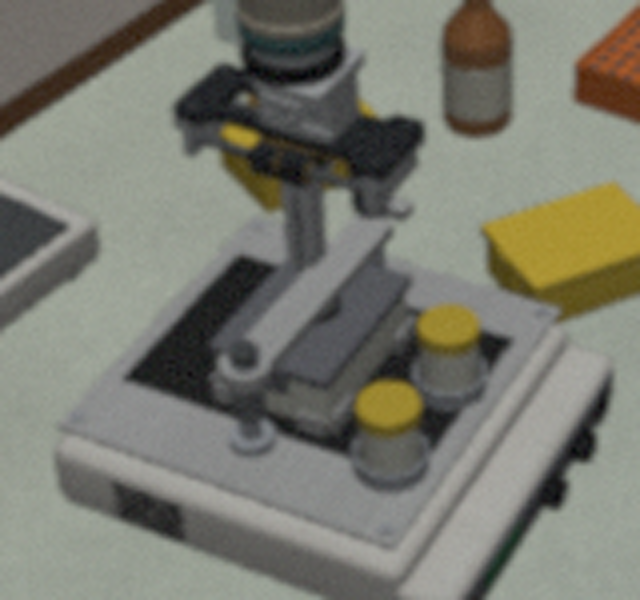

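The strap lies straight over the lid. Its edge is parallel to shaker y to within about 0.01 rad, and the push force rose to 9 N against the stop, so it's home. I'll back off and go round to the lever's -x side.

Call:
play_rows(steps=[[[10,1,0],0,0],[[10,1,0],0,0],[[0,0,40],0,0],[[0,0,50],0,0],[[0,0,50],0,0],[[0,0,30],0,0],[[-12,-27,0],0,0],[[-12,-27,0],0,0],[[-12,-27,0],0,0],[[0,0,0],0,0]])

```text
time: 8.0
position: [0.5237, -0.0172, 0.3295]
orientation: [-2.086, -2.346, 0.008]
wrist_force: [-0.7, 0.6, 0.0]
opening: 0.0007
```

```bash
python3 - <<'E'
from h import *
s=get_state();print(s['position'],s['wrist_force'])
b=grab('side')
P=pts(b);Z=P[...,2];R=np.array([[.991,.134],[-.134,.991]]);S=(P[...,:2]*1000-[521.5,91.4])@R.T
m=(Z>.2)&(Z<.3)&(abs(S[...,1]+105)<25)&(S[...,0]>-10)&(S[...,0]<90)
q=np.c_[S[m],Z[m]*1000-181]; print(len(q), q.mean(0).round(1))
for z in range(25,110,15):
    k=q[abs(q[:,2]-z)<8]
    if len(k): print(z,len(k),k.mean(0).round(1),k.min(0).round(1),k.max(0).round(1))
cv2.imwrite('pics/c5.png',cv2.resize(b['image'][160:310,180:340],(640,600),interpolation=cv2.INTER_CUBIC))
E
```

```text
[ 0.52368627 -0.01722325  0.32946866] [-0.67895099  0.56744803  0.01723525]
191 [  24.2 -100.6   58.4]
25 40 [  9.  -99.9  25.4] [   1.9 -118.7   19. ] [ 20.  -87.   32.6]
40 41 [  16.1 -101.    39.8] [   8.3 -117.    32.1] [ 29.7 -88.1  47.9]
55 32 [  22.9 -100.6   55.1] [  15.9 -112.7   47.6] [ 34.7 -92.   62.7]
70 36 [  28.7 -101.    69.5] [  18.5 -113.1   62. ] [ 41.3 -88.2  77.5]
85 34 [  35.9 -100.1   85. ] [  28.8 -115.9   77. ] [ 45.6 -89.1  93. ]
100 23 [  41.9 -101.8   96.3] [  35.6 -113.4   92.5] [ 50.7 -91.7 100.8]
```

View pics/c5.png

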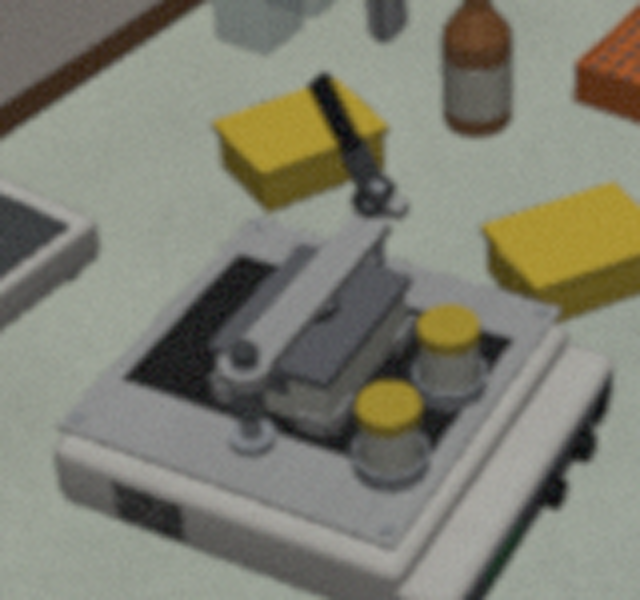

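The strap stays straight over the lid. The lever leans +x at about 0.43 rad, from its pin at (375,190) to its tip at (320,80). The finger tip is above and behind it at (385,15). I'll lower, contact the back face and push over in an arc.

Call:
play_rows(steps=[[[0,4,-37],0,0],[[0,0,-36],0,0],[[9,1,0],0,0],[[9,1,0],0,0],[[9,1.5,0],0,0],[[5.5,0.7,-2.5],0,0],[[5.5,0.7,-2.5],0,0],[[5,0.7,-3],0,0],[[5,0.7,-3.5],0,0],[[0,0,0],0,0]])

```text
time: 9.05
position: [0.5747, -0.0029, 0.2455]
orientation: [-2.081, -2.353, -0.0]
wrist_force: [-0.5, -0.3, -0.1]
opening: -0.0
```

```bash
python3 - <<'E'
from h import *
s=get_state();print(s['position'],s['wrist_force'],np.array([[.991,.134],[-.134,.991]])@(s['position'][:2]*1000-[521.5,91.4]))
b=grab('side')
cv2.imwrite('pics/c6.png',cv2.resize(b['image'][140:290,180:340],(640,600),interpolation=cv2.INTER_CUBIC))
E
```

```text
[ 0.57466999 -0.00292355  0.24545521] [-0.45342179 -0.28190891 -0.07242331] [  40.0521045  -100.59941541]
```

View pics/c6.png

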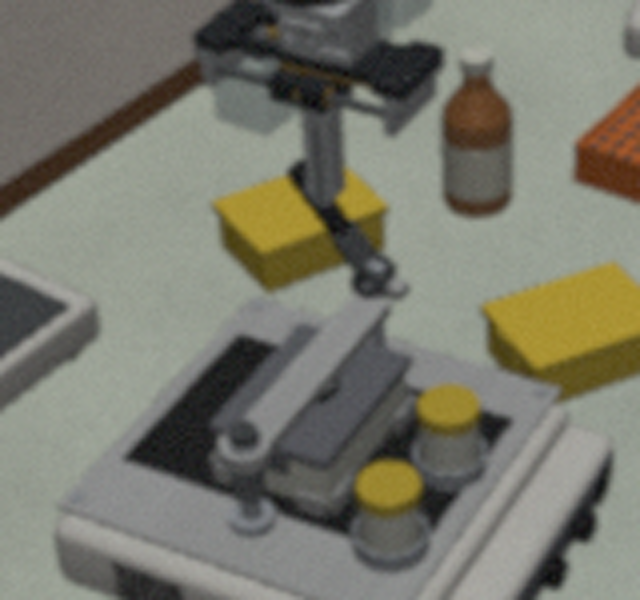

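The lever has tipped with the finger, which is on its back face at (325,195). I'll continue the arc and trim y slightly.

Call:
play_rows(steps=[[[4,-1,-4],0,0],[[4,0,-5],0,0],[[3.5,-0.5,-5],0,0],[[3,0,-5],0,0],[[3,0,-5],0,0],[[3,0.5,-5],0,0],[[2,0.3,-5],0,0],[[2,0.3,-5.5],0,0],[[1,0.2,-5.5],0,0],[[0,0,0],0,0]])

```text
time: 10.1
position: [0.599, -0.0034, 0.1998]
orientation: [-2.08, -2.352, 0.003]
wrist_force: [-0.3, 0.3, 0.2]
opening: 0.0003
```

Call:
play_rows(steps=[[[1,0,-6],0,0],[[0,0,-6],0,0],[[0,0,-4],0,0],[[0,0,0],0,0]])

```text
time: 10.5
position: [0.6013, -0.0031, 0.1858]
orientation: [2.08, 2.352, 0.001]
wrist_force: [-0.3, -0.4, 8.0]
opening: 0.0007
```

Call:
play_rows(steps=[[[0,0,-2],0,0],[[0,0,-2],0,0],[[0,0,0],0,0]])

```text
time: 10.8
position: [0.6014, -0.0032, 0.1853]
orientation: [2.08, 2.351, 0.002]
wrist_force: [-6.7, -0.3, 30.4]
opening: 0.0004
```

Call:
play_rows(steps=[[[0,0,-2],0,0],[[0,0,-1],0,0],[[0,0,0],0,0],[[0,0,0],0,0]])

```text
time: 11.2
position: [0.6014, -0.0031, 0.185]
orientation: [2.079, 2.349, 0.002]
wrist_force: [-11.8, -1.5, 46.1]
opening: 0.0001
```

Now 46 N with no movement, so the lever is on its stop. I'll retreat and check.

Call:
play_rows(steps=[[[0,0,10],0,0],[[0,0,40],0,0],[[0,0,50],0,0],[[0,0,50],0,0],[[0,-50,0],0,0],[[0,-50,0],0,0],[[0,-50,0],0,0],[[0,-50,0],0,0],[[-10,-50,0],0,0],[[0,0,0],0,0]])

```text
time: 12.2
position: [0.5869, -0.2627, 0.3258]
orientation: [-2.097, -2.339, 0.012]
wrist_force: [-0.9, 0.7, -0.8]
opening: 0.0007
```

```bash
python3 - <<'E'
from h import *
s=get_state();print(s['time'],s['position'],s['wrist_force'])
b=grab('side');a=grab('top')
R=np.array([[.991,.134],[-.134,.991]])
for n,d in(('side',b),('top',a)):
    P=pts(d);Z=P[...,2];S=(P[...,:2]*1000-[521.5,91.4])@R.T
    m=(Z>.15)&(Z<.3)&(abs(S[...,1]+103)<14)&(S[...,0]>25)&(S[...,0]<130); q=np.c_[S[m],Z[m]*1000]
    t=q[q[:,2]>np.percentile(q[:,2],40)]; print(n,'lever',len(q),q.min(0).round(),q.max(0).round(), np.polyfit(t[:,0],t[:,2],1).round(3))
    e=[]
    for y in range(60,-90,-10):
        k=S[(Z>.159)&(Z<.173)&(abs(S[...,1]-y)<5)&(abs(S[...,0])<40)][:,0]
        if len(k)>5: e.append((y,np.median(k)))
    e=np.array(e); print(n,'strap slope',np.polyfit(e[:,0],e[:,1],1).round(3))
    m=(Z>.151)&(Z<.16)&(S[...,0]<-75)&(S[...,0]>-135)
    for lo,hi in((40,110),(-55,15)):
        k=S[m&(S[...,1]>lo)&(S[...,1]<hi)]; print('jar',k.mean(0).round(1) if len(k) else None)
    k=S[(Z>.143)&(Z<.151)&(abs(S[...,0])<60)&(abs(S[...,1])<80)].astype(np.float32); print('lid',cv2.minAreaRect(k))
cv2.imwrite('pics/c7.png',np.hstack([cv2.resize(x,(400,400),interpolation=cv2.INTER_CUBIC) for x in(a['image'][110:270,175:335],b['image'][160:310,180:330])]))
E
```

```text
12.2 [ 0.58691814 -0.26268379  0.32578023] [-0.90314597  0.67340867 -0.82442271]
side lever 141 [  26. -117.  172.] [110. -89. 189.] [-1.00000e-03  1.85023e+02]
side strap slope [ 0.011 -3.168]
jar [-108.4   76.7]
jar [-108.1  -18.1]
lid ((-2.6704559326171875, 0.7651824951171875), (139.80015563964844, 102.3248519897461), 89.6720962524414)
top lever 198 [  25. -117.  174.] [111. -90. 192.] [4.00000e-03 1.85102e+02]
top strap slope [-0.008  0.425]
jar [-104.5   74.8]
jar [-103.3  -20.4]
lid ((1.1274681091308594, 0.2419891357421875), (99.98917388916016, 136.3800811767578), 0.2080390751361847)
```

View pics/c7.png

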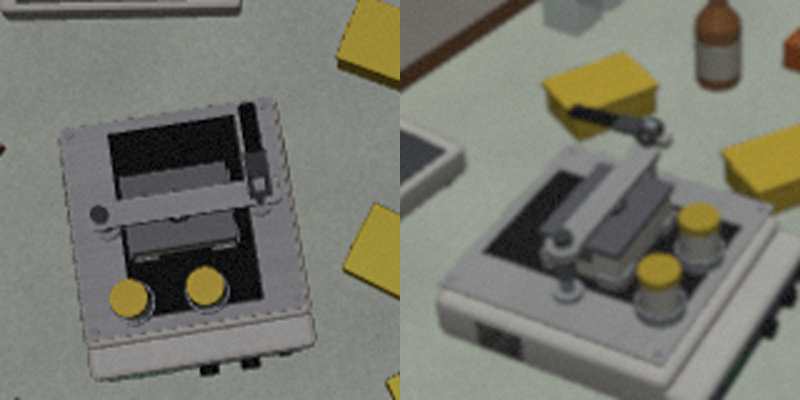

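The strap lies on the stud across the lid (98,214 to 265,190 in the left crop). The lever is level at (250,140), and the box and jars are in place. The robot is clear, so I'm handing in.

```bash
python3 -c "
from cell import arm; print(arm.close_job())"
```

```text
the job is handed in; nothing more can be done
None
```

I pushed the strap round with the shut fingers until it stopped on the stud, with the force rising to about 9 N. I then pushed the cam lever over and down to its stop, at about 46 N with no further travel, and moved the arm clear. The job was handed in at about 12.3 s, and the hand-in gave no verdict.

- **Strap:** the last look shows it home. The side view gives a slope of +0.011 and the top view -0.008, a disagreement within camera accuracy.
- **Lever:** both views show it level, with a slope within 0.004.
- **Box and jars:** both are within about 4 mm of their nominal places on the shaker. The two views differ by 4 to 5 mm at most.
- **Not checked:** I couldn't measure the strap's force on the lid directly. I infer it from the lever being on its stop. I didn't re-measure the other things on the bench. The arm didn't work near them.

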